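# Hang the graduated gauge plate on its locking stud, scale outward

### The job

Take the graduated gauge plate out of its wooden block and hang it by its keyhole on the headed stud of the hanger stand with the scale facing outward: press it back over the stud against the spring catch, slide it down fully home until the brass catch springs out into the plate's square window, and let go. Feel for the stud gently, as the height it is clamped at is not known exactly, and never press the plate on the stand with more than 30 N. Leave the other things where they are.

Things in the scene. Friction and masses are not known exactly. Their poses are not given: they have to be found in the camera images.
- gauge: Graduated gauge plate, dark steel, 72 wide (y) x 130 tall (z) x 8 thick (x) mm, about 0.18 kg, standing upright in the wooden block, turned any way round. Origin: middle of the bottom edge, mid-thickness; z up along the plate. Its -x face is marked (yellow, white dial, ruler scale); +x is the plain back. Pinch the plain top (z above 95) across the 8 mm, fingertips 17 to 24 mm below the top edge
- scale_face (a point): Centre of the white dial on the marked face of the gauge plate, at gauge frame x = -4, y = 0, z = 28 mm
- keyhole (a point): Centre of the keyhole's wide entrance in the gauge plate (gauge frame x = 0, y = 0, z = 67.5): 21 x 21 mm, z = 57 to 78, right through. From its top a slot 11 mm wide, on the centre line, runs up to z = 92
- window (a point): Centre of the square 13 x 13 mm window for the spring catch in the gauge plate (gauge frame x = 0, y = +22, z = 88)
- stand: Fixed hanger stand: grey foot 90 x 80 x 12 mm, aluminium column behind (top at z = 128 mm), blue hook block 66 mm wide clamped to its front. Origin: centre of the foot's underside; z up, -x is the outward side, broadly toward the robot. The blue front face lies at x = 0. It reaches from 70 mm below to 12 mm above the stud axis; the air above is free for fingers
- stud_middle (a point): Middle setting of the stud's root on the blue face (stand frame x = 0, y = 0, z = 150). The real stud is clamped anywhere from 25 mm below to 25 mm above it; that height is not reported. Stud: steel, level along stand -x; neck 8 mm diameter, 10.5 mm long, then head 16 mm diameter, 7 mm long, its rim chamfered 1.5 mm, blunt end at x = -17.5
- stud_home (a point): On the gauge plate: where the stud axis lies when the plate is fully home (gauge frame x = 0, y = 0, z = 88), slot end resting on the neck. The head passes the entrance with 2.5 mm to spare all round; neck and head leave the plate 2.5 mm of play along the stud, so home its back is 0 to 2.5 mm off the blue face
- catch (a joint): Spring catch in the blue block: brass round-nosed plunger, 10 mm diameter, 22 mm to the stand's +y side of the stud, same height. 0 = fully out (5 mm proud of the face), 0.005 m = pushed flush by the plate. Spring 1.6 N at first, 3.6 N flush. Its friction keeps the plate from sliding down by weight alone; at home it springs out into the window
- rack: Fixed wooden block with a slot in which the gauge stands, axes parallel to the gauge's: foot 46 (x) x 88 (y) mm, 45 mm high, slot 11 mm wide, slot floor 8 mm above the table. Origin: centre of the underside
- oil_can: Bystander: grey squeeze oiler bottle with a red spout, 47 mm wide, 140 mm tall, standing; origin at the centre of its underside
- tin_cup: Bystander: small metal cup, 56 mm wide, 35 mm tall; origin at the centre of its underside
- guide_pin: Bystander: stepped steel pin standing on its 38 mm flange, 58 mm tall; origin at the centre of its underside
- spacer_ring: Bystander: flat grey ring, 52 mm outside, 10 mm high; origin at the centre of its underside
- spring_a: Bystander: green and blue coil spring, 22 mm wide, 26 mm tall, standing; origin at the centre of its underside
- spring_b: Bystander: green and blue coil spring, 22 mm wide, 26 mm tall, standing; origin at the centre of its underside
- plug_gauge: Bystander: steel cylinder gauge lying on its side, 18 mm thick, 95 mm long; origin at the centre of its underside

How it is judged:
On the way, in this order (a step that is already met when the one before it is completed fails the run):
1. the gauge plate is lifted clear out of its block (z of gauge in the frame of rack above 0.055 m), for 0.1 s.
2. the plate is over the stud in front of the blue block, scale outward, and presses the spring catch in by at least 1.5 mm (value of joint catch above 0.0015 m and x of scale_face in the frame of stand between -0.016 and -0.006 m and height (world z) of gauge above 0.02 m), for 0.05 s.
At the end, for the whole second after the job is handed in: The released gauge hangs still on the stud: origin 28-97 mm above the table and within 5 mm of the stand's middle, upright within 0.1 rad, marked face outward, 6.5-14 mm in front of the blue face; the catch is out in the window (pressed in under 1.2 mm) (x of scale_face in the frame of stand between -0.014 and -0.0065 m and y of gauge in the frame of stand between -0.005 and 0.005 m and value of joint catch below 0.0012 m and z of gauge in the frame of stand between 0.028 and 0.097 m and angle between gauge's own z axis and vertical below 0.1 rad and linear speed of gauge below 0.02 m/s and contact force between gauge and stand above 0.5 N); the robot touches nothing.
It fails at once if the gauge plate presses on the hanger stand with more than 30 N (contact force between gauge and stand above 30 N).
It fails at once if a bystander is moved by more than 20 mm (distance of any of oil_can, tin_cup, guide_pin, spacer_ring, spring_a, spring_b, plug_gauge from where it was at the start of the episode above 0.02 m).
It also fails if it takes over 54 s, if anything falls off the work surface, if the arm or the gripper's body presses on something with over 40 N, if the wrist force passes 120 N, or if a joint passes its speed limit or range.

### The arm

A 7-joint arm with a two-finger parallel gripper is mounted at the origin on a cart in front of the work surface, level with it; the furniture and walls round the work are solid. World frame = base frame: x ahead of the robot, y to its left, z up, the work surface at z = 0. Lengths are in m, angles in rad, forces in N, time in s.
With the tool pointing down it reaches from about 0.425 to 0.95 m from the base axis. Payload 4.7 kg.
Tool frame: the origin (TCP) lies midway between the tips of the shut fingers; the grasp point (between the pads) lies 19 mm behind it (arm.grip_depth is the distance from the TCP to the grasp point, in m); z points along the fingers, y is the line along which they close (so a half turn about z gives the same grasp; the last joint's range is limited). The gripper opens to 87 mm and grips with 3 to 60 N. Pads are 19 mm wide; open, the fingers measure 117 mm over their backs; the gripper's body (75 mm by 190 mm) begins 51 mm behind the grasp point.
Start: joints at [1.236, 0.469, -0.049, 1.532, 0.024, 1.141, -0.082], TCP at [0.203, -0.644, 0.223] pointing down, gripper open.
Joint ranges: [-2.59, 2.59], [-0.33, 1.99], [-1.39, 1.29], [0.1, 2.45], [-1.04, 4.18], [0.21, 1.99], [-2.66, 2.66]. Speed limits (rad/s): [2.57, 2.57, 3.14, 3.14, 3.14, 3.14, 3.14].

### API

Orientations are given as a unit quaternion [x, y, z, w].
In Python, from plant import arm gives the robot as it stands.
- The arm moves only by the tool step_arm, never from a script. Its argument "targets" is a list of rows, each an object of numbers: "jaw": the opening, from -1 (shut) to 1 (fully open), so that 0 is half open; "dx", "dy", "dz": the shift along the world's x, y, z in mm; "yaw": the turn about the world's z in rad. A call has 1 to 12 rows; each row is the pose to reach, as a shift and turn from the pose commanded when the call began; what a row does not reach only later rows make up. A row lasts 1/10 s, in which the tool goes at most 50 mm and 8.59 degrees, less where a joint would pass 70% of its speed; a pose out of reach is approached as far as the arm can. A call with a gripper value outside its range is refused whole. The fingers move at their own pace and stop on an object; the grip force is fixed at half the most. Time passes only in rows, so rows that repeat a pose let the fingers close. It gives the time, the measured TCP pose, the force, the opening and the grip force at its end, in the units of the state.
- arm.get_obs(): the state, without advancing time (a new reading comes with each control period).
- arm.snapshot(name): name is "side" or "top" or "wrist"; returns (picture, depth): 420x560x3 uint8, blue, green, red; 420x560 float32, m along the optical axis (not along the pixel's ray), 0 where there is no reading.
- arm.camera_info(name): a dict with "camera_matrix" (3x3 intrinsics, pixels), "dist_coeffs" ([k1, k2, p1, p2, k3] as OpenCV has them; the pictures are not rectified), "R" (3x3) and "t" (3): a world point X has camera coordinates R X + t. Camera axes: x right, y down, z forward; pixel columns grow to the right and rows downward; lengths in m; the calibration is good to about 2 mm. A picture is of the moment at which its call begins: read the wrist's pose just before it. camera_info takes no time and is no camera call; for the wrist camera it gives the pose at the moment of the call.
- arm.sign_off(): hands the job in; it is judged then, once.
The state is a dict: "time_s": time; "joint_positions": joint angles; "qvel": joint speeds; "tau": joint torques, N m; "tool_pos": TCP position; "eef_rot": TCP orientation; "wrist_force": force on the tool from outside, world axes, zero at the start; "moment": the same for the moment, N m; "gripper_width": finger opening in m; "gripper_force": force on a finger pad.
Only numpy, scipy, OpenCV 4.12 (cv2) and the standard library are available. Lean on these libraries where they do the work, as an engineer would, in place of code of your own. Each camera call takes 0.05 s, during which the arm holds its last target. There are 200 camera calls.

## Working session

There is one attempt and no reset: what is moved stays moved. The work goes in short steps, Python scripts to look and compute and a tool call to move; the robot and the scene stay as the last step left them, time stands still between calls to the robot, and variables do not carry over. Pictures are saved under pics/ and viewed, at most 10 in all, crops included, and the job is handed in when it is done.

Besides the shell and the picture viewer there is one more tool, called as a command line: name --argument value ..., lists and objects as JSON in quotes. step_arm: Moves the arm, as the interface text tells. Its arguments: {"type":"object","properties":{"targets":{"type":"array","items":{"type":"object","properties":{"jaw":{"type":"number"},"dx":{"type":"number"},"dy":{"type":"number"},"dz":{"type":"number"},"yaw":{"type":"number"}}}}},"required":["targets"]}

```bash
mkdir -p pics; cat > h.py <<'E'
import numpy as np, cv2
from plant import arm
def snap(n,tag):
    i=arm.camera_info(n); p,d=arm.snapshot(n); cv2.imwrite(f'pics/{tag}.png',p)
    np.savez(f'{tag}.npz',p=p,d=d,K=i['camera_matrix'],D=i['dist_coeffs'],R=i['R'],t=i['t']); return p,d,i
def cloud(tag):
    z=np.load(f'{tag}.npz'); d=z['d']; h,w=d.shape
    v,u=np.mgrid[:h,:w]; uv=np.stack([u,v],-1).reshape(-1,1,2).astype(float)
    n=cv2.undistortPoints(uv,z['K'],z['D']).reshape(h,w,2)
    C=np.dstack([n*d[...,None],d]); X=(C-z['t'].reshape(3))@z['R']; X[d==0]=np.nan
    return X,z['p']
E
python3 - <<'E'
from h import *
o=arm.get_obs(); print(o['tool_pos'],o['eef_rot'],o['gripper_width'],o['time_s'])
a=snap('side','side0')[0]; b=snap('top','top0')[0]
for n in('side','top'):
    i=arm.camera_info(n); print(n,-np.array(i['R']).T@i['t'],np.array(i['R'])[2])
cv2.imwrite('pics/both.png',np.hstack([a,b])[:, :] if 0 else cv2.resize(np.vstack([a,b]),(400,600)))
E
```

```text
[ 0.20303695 -0.64308583  0.22145988] [ 9.88331872e-01  1.52312379e-01 -1.96687268e-04 -1.00520864e-03] 0.08697171877696465 0.0
side [0.59893488 0.97064292 0.88346034] [-0.06153641 -0.81411446 -0.57743478]
top [ 0.39301407 -0.13905489  0.98732361] [ 0.17553727  0.02457409 -0.98416603]
```

View pics/side0.png

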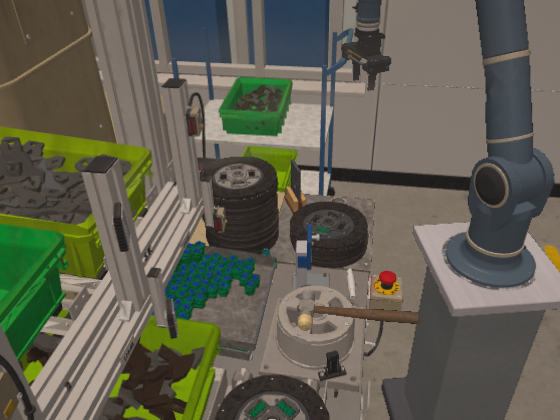

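View pics/top0.png

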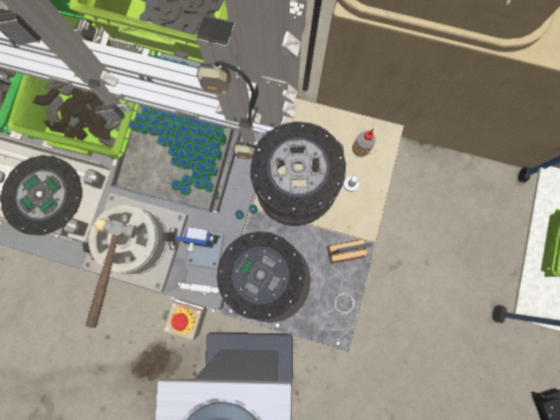

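The side view shows the stand (blue, ~305,250) and the rack with plate (~295,190). In the top view the rack is at (348,250), the stand at (198,237), and the oil can at (365,140).

```bash
python3 - <<'E'
from h import *
X,p=cloud('top0'); Y,q=cloud('side0')
for n,(u,v) in dict(rackL=(335,253),rackc=(348,250),rackR=(362,248),plate=(348,249),stand=(198,237),std2=(185,238),foot=(205,255),ring=(344,303),pin=(351,184),oil=(363,142)).items(): print(n,X[v,u].round(3))
def up(im,a,s): c=im[a[0]:a[1],a[2]:a[3]]; return cv2.resize(c,None,fx=s,fy=s,interpolation=cv2.INTER_CUBIC)
A=up(p,(220,280,150,250),4);B=up(p,(220,280,300,400),4);C=up(q,(150,220,250,350),4);D=up(q,(220,290,255,355),4)
cv2.imwrite('pics/c.png',np.vstack([np.hstack([A,B]),np.hstack([C,D])]))
E
```

```text
rackL [ 0.457 -0.257  0.074]
rackc [ 0.461 -0.28   0.118]
rackR [ 0.467 -0.315  0.096]
plate [ 0.461 -0.277  0.139]
stand [0.484 0.05  0.127]
std2 [0.477 0.069 0.167]
foot [nan nan nan]
ring [ 0.341 -0.288 -0.001]
pin [ 0.631 -0.304  0.034]
oil [ 0.723 -0.326  0.079]
```

View pics/c.png

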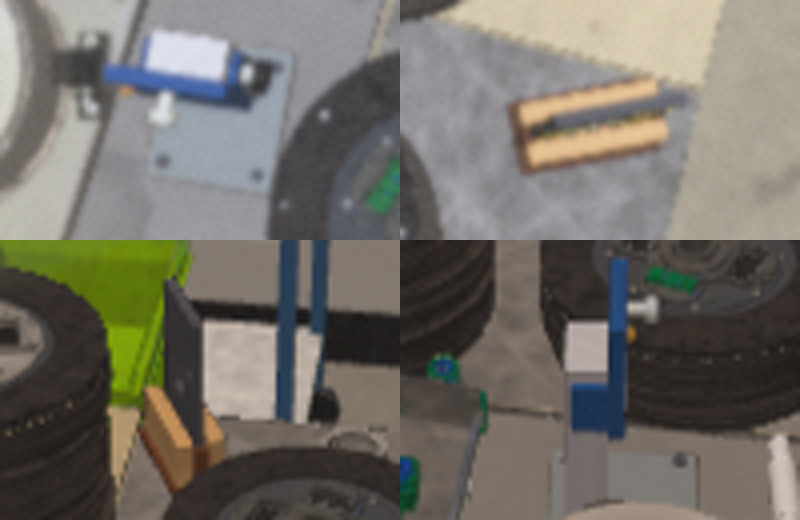

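Bottom-right crop: the stud points to the robot side with the brass catch below and behind it. Top crops: the marked (yellow) face looks toward the robot, so only small yaws are involved.

```bash
cat > seg.py <<'E'
from h import *
X,p=cloud('top0'); Y,q=cloud('side0')
def pts(X,p,lo,hi,box):
    m=cv2.inRange(cv2.cvtColor(p,cv2.COLOR_BGR2HSV),lo,hi)>0
    k=np.zeros_like(m); k[box[0]:box[1],box[2]:box[3]]=1
    P=X[m&k&np.isfinite(X[...,2])]; return P
def rect(P,n):
    (c,s,a)=cv2.minAreaRect((P[:,:2]*1000).astype(np.float32)); print(n,len(P),'c',np.round(c,1),'s',np.round(s,1),'a',round(a,1),'z pct',np.percentile(P[:,2],[2,10,50,90,98]).round(3))
E
python3 - <<'E'
from seg import *
for nm,XX,pp,b in(('top',X,p,(225,250,170,222)),('side',Y,q,(220,275,290,320))):
    P=pts(XX,pp,(100,120,40),(125,255,255),b); rect(P,nm+' blue')
    f=P[P[:,2]>np.percentile(P[:,2],10)]
    l=cv2.fitLine((f[:,:2]*1000).astype(np.float32),cv2.DIST_HUBER,0,.01,.01).ravel(); print('line',l.round(2),np.degrees(np.arctan2(l[1],l[0])))
P=pts(X,p,(8,60,120),(22,255,255),(235,268,320,375)); rect(P,'wood'); 
f=P[(P[:,2]>.035)&(P[:,2]<.055)]; rect(f,'woodtop')
# plate, wood via rows
for v in range(240,256,2): print(v,[tuple((X[v,u]*1000).round(0).astype(int)) if np.isfinite(X[v,u,0]) else None for u in (334,340,346,352,358,364,370)])
print('side plate')
m=(q.max(2)<80); P=Y[155:190,288:304][m[155:190,288:304]]; P=P[np.isfinite(P[:,0])]; rect(P,'plate')
print('stud',[(Y[v,u]*1000).round(0) for v,u in((237,313),(237,315),(237,318),(236,316))])
print('tyre1',X[170,298],X[140,270],'tyre2',X[250,262],X[300,262],X[270,300],X[180,260])
E
```

```text
top blue 115 c [472.1  55.2] s [26.3 61.8] a 12.1 z pct [0.118 0.152 0.166 0.168 0.169]
line [1.5000e-01 9.9000e-01 4.7219e+02 5.5330e+01] 81.08621
side blue 273 c [479.3  57.7] s [67.  28.5] a 77.0 z pct [0.09  0.095 0.119 0.165 0.167]
line [2.2000e-01 9.8000e-01 4.7607e+02 7.4760e+01] 77.49195
wood 473 c [ 468.7 -297.6] s [45.5 96. ] a 11.1 z pct [0.006 0.009 0.044 0.047 0.136]
woodtop 360 c [ 467.  -291.4] s [36.9 83.2] a 11.1 z pct [0.038 0.042 0.045 0.047 0.049]
240 [(np.int64(494), np.int64(-264), np.int64(1)), (np.int64(495), np.int64(-280), np.int64(0)), (np.int64(495), np.int64(-295), np.int64(0)), (np.int64(495), np.int64(-310), np.int64(-4)), (np.int64(491), np.int64(-317), np.int64(42)), (np.int64(495), np.int64(-339), np.int64(0)), (np.int64(496), np.int64(-355), np.int64(-3))]
242 [(np.int64(489), np.int64(-264), np.int64(1)), (np.int64(489), np.int64(-279), np.int64(1)), (np.int64(489), np.int64(-293), np.int64(8)), (np.int64(486), np.int64(-302), np.int64(44)), (np.int64(486), np.int64(-316), np.int64(43)), (np.int64(486), np.int64(-331), np.int64(43)), (np.int64(477)
[... 1805 characters left out ...]
47)), (np.int64(457), np.int64(-287), np.int64(42)), (np.int64(457), np.int64(-301), np.int64(45)), (np.int64(457), np.int64(-315), np.int64(46)), (np.int64(457), np.int64(-329), np.int64(46)), (np.int64(461), np.int64(-353), np.int64(1))]
side plate
plate 256 c [ 372.5 -997. ] s [1500.5   36.4] a 83.0 z pct [-0.73  -0.7    0.098  0.136  0.138]
stud [array([463.,  63., 158.]), array([458.,  63., 158.]), array([452.,  68., 161.]), array([456.,  62., 159.])]
tyre1 [ 0.61764419 -0.1664087   0.19997184] [ 0.68496288 -0.1069982   0.19239148] tyre2 [ 0.46046312 -0.08919573  0.08202338] [ 0.34844473 -0.09178023  0.08352568] [ 0.41639802 -0.17646516  0.08444497] [ 0.59733296 -0.08786707  0.19279265]
```

```bash
python3 - <<'E'
from seg import *
P=X[110:240,240:360].reshape(-1,3); P=P[np.isfinite(P[:,2])&(P[:,2]>.16)&(P[:,2]<.26)]
a=np.radians(11.3); ex=np.array([np.cos(a),np.sin(a)]); ey=np.array([-ex[1],ex[0]])
# plate top pts
T=X[238:256,325:375].reshape(-1,3); T=T[np.isfinite(T[:,2])&(T[:,2]>.132)&(T[:,2]<.145)]; rect(T,'platetop')
c=T[:,:2].mean(0); d=T[:,:2]-np.median(T[:,:2],0); print('ends',((T[:,:2])@ey).min(),((T[:,:2])@ey).max(),np.median(T[:,:2]@ex))
cc=np.array(c); L=(P[:,:2]-cc)@np.stack([ex,ey],1)
m=L[:,0]<.11; print('c',c,'tyre pts in body x-range, min gauge-y',L[m][:,1].min(), 'z',P[m][L[m][:,1].argmin()], 'z max',P[:,2].max())
B=pts(X,p,(100,120,40),(125,255,255),(225,250,170,222)); B=B[B[:,2]>.16]; rect(B,'bluetop')
E
```

```text
platetop 134 c [ 466.9 -291.4] s [ 8.1 72.3] a 11.6 z pct [0.133 0.135 0.138 0.14  0.141]
ends -0.4134164890562954 -0.34114300634492867 0.40059735324644896
c [ 0.46674532 -0.29097023] tyre pts in body x-range, min gauge-y 0.022774750077689625 z [ 0.56893403 -0.24732594  0.17576138] z max 0.2599560234337532
bluetop 99 c [472.4  56.3] s [64.2  7.2] a 81.4 z pct [0.163 0.164 0.166 0.168 0.169]
```

step_arm --targets '[{"dz":40,"yaw":0.14},{"dx":20,"dy":30,"dz":60,"yaw":0.28},{"dx":50,"dy":70,"dz":70,"yaw":0.42},{"dx":80,"dy":110,"dz":80,"yaw":0.56},{"dx":110,"dy":150,"dz":80,"yaw":0.7},{"dx":140,"dy":190,"dz":80,"yaw":0.84},{"dx":160,"dy":230,"dz":80,"yaw":0.98},{"dx":180,"dy":260,"dz":80,"yaw":1.12},{"dx":190,"dy":290,"dz":80,"yaw":1.26},{"dx":200,"dy":300,"dz":80,"yaw":1.4},{"dx":200,"dy":300,"dz":80,"yaw":1.457},{"dx":200,"dy":300,"dz":80,"yaw":1.457}]'

```text
schema error: expected keys jaw, dx, dy, dz, yaw
```

step_arm --targets '[{"dx":0,"dy":0,"dz":40,"yaw":0.14,"jaw":1},{"dx":30,"dy":40,"dz":60,"yaw":0.28,"jaw":1},{"dx":60,"dy":80,"dz":60,"yaw":0.42,"jaw":1},{"dx":90,"dy":115,"dz":60,"yaw":0.56,"jaw":1},{"dx":120,"dy":150,"dz":60,"yaw":0.7,"jaw":1},{"dx":150,"dy":190,"dz":60,"yaw":0.84,"jaw":1},{"dx":180,"dy":230,"dz":60,"yaw":0.98,"jaw":1},{"dx":205,"dy":265,"dz":60,"yaw":1.12,"jaw":1},{"dx":230,"dy":300,"dz":60,"yaw":1.26,"jaw":1},{"dx":250,"dy":325,"dz":60,"yaw":1.4,"jaw":1},{"dx":266,"dy":340,"dz":60,"yaw":1.468,"jaw":1},{"dx":266,"dy":340,"dz":60,"yaw":1.468,"jaw":1}]'

```text
time_s: 1.3
tool_pos: [0.4714, -0.301, 0.2825]
eef_rot: [0.63, 0.777, 0.001, -0.0]
wrist_force: [-0.1, 0.3, -1.4]
gripper_width: 0.0872
gripper_force: 0.0
```

```bash
python3 - <<'E'
from h import *
o=arm.get_obs(); print(o['tool_pos'],o['eef_rot'],o['time_s'],np.round(o['joint_positions'],2))
snap('wrist','w0'); snap('top','top1')
X,p=cloud('w0')
Z=X[...,2]; m=np.isfinite(Z)&(Z>.13)&(Z<.146)&(abs(X[...,0]-.467)<.05)&(abs(X[...,1]+.291)<.06)
T=X[m]; print(m.sum()); 
if m.sum()>20:
    print(cv2.minAreaRect((T[:,:2]*1000).astype(np.float32)),np.median(T[:,2]))
X2,p2=cloud('top1'); 
cv2.imwrite('pics/w0b.png',np.hstack([p,p2])[:, :])
cv2.imwrite('pics/w0c.png',cv2.resize(np.hstack([p,p2]),(800,300)))
E
```

```text
[ 0.47136159 -0.30100373  0.28246792] [ 6.29905407e-01  7.76671358e-01  8.81709542e-04 -4.74422507e-05] 1.3 [ 0.9   0.27 -0.5   1.71  0.14  1.19  0.57]
503
((464.88299560546875, -291.1707458496094), (7.514899253845215, 71.82024383544922), 11.816720008850098) 0.13752960919419555
```

View pics/w0c.png

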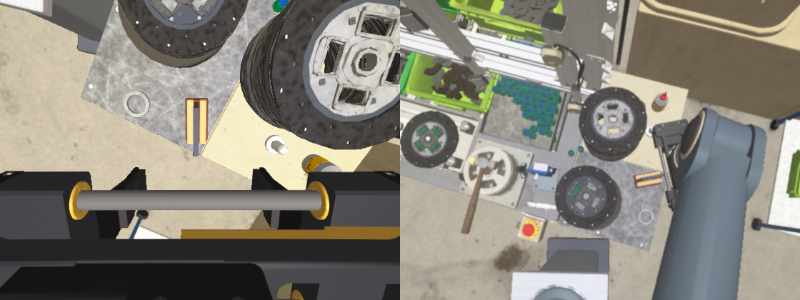

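The wrist view shows the plate in its slot at (197,130), between the fingers. The position agrees with the top view to 2 mm.

```bash
python3 - <<'E'
from h import *
z=np.load('w0.npz'); print('cam',-z['R'].T@z['t'].reshape(3))
X,p=cloud('w0'); a=np.radians(11.7); ex=np.array([np.cos(a),np.sin(a)]); ey=np.array([-ex[1],ex[0]])
P=X.reshape(-1,3); P=P[np.isfinite(P[:,2])&(P[:,2]>.15)&(P[:,2]<.23)]
L=(P[:,:2]-[.468,-.303])@np.stack([ex,ey],1)
for lo,hi in((0,.08),(.08,.1),(.1,.12),(.12,.14)):
    m=(L[:,0]>lo)&(L[:,0]<hi); print(lo,m.sum(),L[m,1].min().round(3) if m.any() else '', P[m,2].max() if m.any() else '')
E
```

```text
cam [ 0.45628735 -0.22874575  0.44425507]
0 0  
0.08 3735 0.044 0.19462233509115925
0.1 4749 0.024 0.1952326588292386
0.12 5038 0.012 0.19795164446209115
```

step_arm --targets '[{"dx":-3,"dy":-2,"dz":-30,"yaw":0,"jaw":1},{"dx":-3,"dy":-2,"dz":-60,"yaw":0,"jaw":1},{"dx":-3,"dy":-2,"dz":-70,"yaw":0,"jaw":1}]'

```text
time_s: 1.7
tool_pos: [0.4629, -0.3074, 0.2094]
eef_rot: [0.634, 0.773, -0.001, -0.003]
wrist_force: [-1.0, 0.1, -0.1]
gripper_width: 0.0871
gripper_force: 0.0
```

step_arm --targets '[{"dx":2,"dy":2,"dz":-30,"yaw":0,"jaw":1},{"dx":2,"dy":2,"dz":-45,"yaw":0,"jaw":1},{"dx":2,"dy":2,"dz":-45,"yaw":0,"jaw":1},{"dx":2,"dy":2,"dz":-45,"yaw":0,"jaw":1}]'

```text
time_s: 2.1
tool_pos: [0.4683, -0.3049, 0.1683]
eef_rot: [0.633, 0.774, -0.0, 0.0]
wrist_force: [-0.5, -0.2, -0.0]
gripper_width: 0.0872
gripper_force: 0.0
```

step_arm --targets '[{"dx":-1,"dy":2,"dz":-25,"yaw":0,"jaw":1},{"dx":-1,"dy":2,"dz":-50,"yaw":0,"jaw":1},{"dx":-1,"dy":2,"dz":-50,"yaw":0,"jaw":0},{"dx":-1,"dy":2,"dz":-50,"yaw":0,"jaw":-0.5},{"dx":-1,"dy":2,"dz":-50,"yaw":0,"jaw":-1},{"dx":-1,"dy":2,"dz":-50,"yaw":0,"jaw":-1},{"dx":-1,"dy":2,"dz":-50,"yaw":0,"jaw":-1},{"dx":-1,"dy":2,"dz":-50,"yaw":0,"jaw":-1},{"dx":-1,"dy":2,"dz":-50,"yaw":0,"jaw":-1}]'

```text
time_s: 3.0
tool_pos: [0.4673, -0.3017, 0.1178]
eef_rot: [0.632, 0.775, 0.0, 0.0]
wrist_force: [-0.0, 0.6, -0.5]
gripper_width: 0.0392
gripper_force: 0.0
```

step_arm --targets '[{"dx":0,"dy":0,"dz":0,"yaw":0,"jaw":-1},{"dx":0,"dy":0,"dz":0,"yaw":0,"jaw":-1},{"dx":0,"dy":0,"dz":0,"yaw":0,"jaw":-1},{"dx":0,"dy":0,"dz":0,"yaw":0,"jaw":-1},{"dx":0,"dy":0,"dz":0,"yaw":0,"jaw":-1},{"dx":0,"dy":0,"dz":0,"yaw":0,"jaw":-1}]'

```text
time_s: 3.6
tool_pos: [0.4672, -0.3017, 0.1175]
eef_rot: [0.632, 0.775, -0.0, -0.0]
wrist_force: [-0.4, -0.9, -0.2]
gripper_width: 0.0078
gripper_force: 30.0
```

step_arm --targets '[{"dx":0,"dy":0,"dz":25,"yaw":0,"jaw":-1},{"dx":0,"dy":0,"dz":60,"yaw":0,"jaw":-1},{"dx":0,"dy":0,"dz":100,"yaw":0,"jaw":-1},{"dx":0,"dy":10,"dz":130,"yaw":0,"jaw":-1},{"dx":-10,"dy":40,"dz":145,"yaw":-0.04,"jaw":-1},{"dx":-20,"dy":80,"dz":150,"yaw":-0.08,"jaw":-1},{"dx":-30,"dy":120,"dz":150,"yaw":-0.13,"jaw":-1},{"dx":-39,"dy":160,"dz":150,"yaw":-0.18,"jaw":-1},{"dx":-39,"dy":200,"dz":150,"yaw":-0.23,"jaw":-1},{"dx":-39,"dy":240,"dz":150,"yaw":-0.28,"jaw":-1},{"dx":-39,"dy":280,"dz":150,"yaw":-0.32,"jaw":-1},{"dx":-39,"dy":315,"dz":150,"yaw":-0.353,"jaw":-1}]'

```text
time_s: 4.8
tool_pos: [0.4275, 0.0154, 0.2674]
eef_rot: [0.758, 0.652, -0.0, 0.0]
wrist_force: [0.8, -0.3, -1.6]
gripper_width: 0.0077
gripper_force: 30.0
```

step_arm --targets '[{"dx":0,"dy":20,"dz":-20,"yaw":0,"jaw":-1},{"dx":0,"dy":32,"dz":-45,"yaw":0,"jaw":-1},{"dx":0,"dy":38,"dz":-65,"yaw":0,"jaw":-1},{"dx":0,"dy":38,"dz":-72,"yaw":0,"jaw":-1},{"dx":0,"dy":38,"dz":-72,"yaw":0,"jaw":-1},{"dx":0,"dy":38,"dz":-72,"yaw":0,"jaw":-1}]'

```text
time_s: 5.4
tool_pos: [0.4288, 0.0509, 0.1962]
eef_rot: [0.758, 0.652, 0.0, 0.0]
wrist_force: [0.1, -0.6, -2.3]
gripper_width: 0.0076
gripper_force: 30.0
```

```bash
python3 - <<'E'
from h import *
o=arm.get_obs(); print(o['tool_pos'],o['eef_rot'],o['time_s'],o['wrist_force'],o['gripper_width'])
a=snap('wrist','w2')[0]; b=snap('top','top2')[0];c=snap('side','side2')[0]
up=lambda c,s: cv2.resize(c,None,fx=s,fy=s,interpolation=cv2.INTER_CUBIC)
B=up(b[210:280,150:250],4); C=up(c[210:280,265:365],4)
A=cv2.resize(a,(400,300))
cv2.imwrite('pics/d.png',np.vstack([np.hstack([B,C]),np.hstack([A,np.zeros_like(A)])]))
E
```

```text
[0.42881674 0.05087203 0.19618023] [7.58407384e-01 6.51780600e-01 3.98015821e-04 3.61436637e-04] 5.4 [ 0.05700106 -0.61142533 -2.29128124] 0.007622876373149058
```

View pics/d.png

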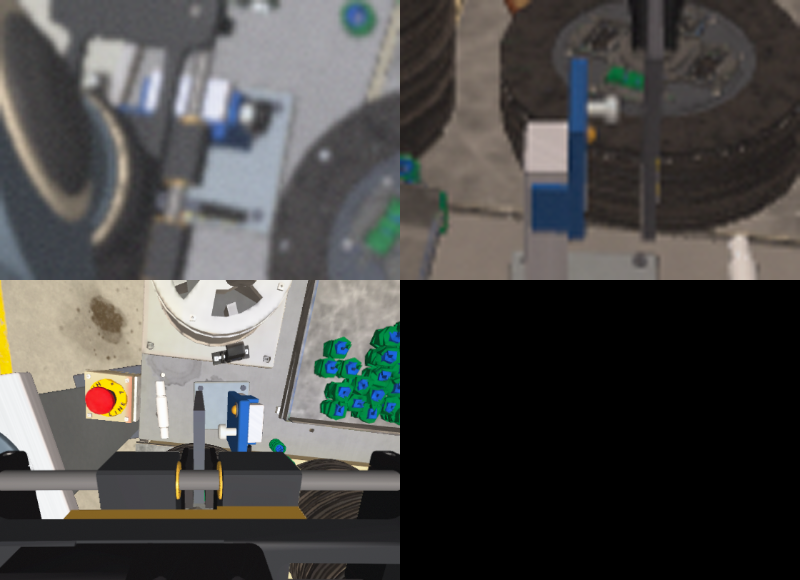

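The wrist view shows the plate (199,420), the stud (228,432), the brass catch (234,410) and the blue block. The side view shows the plate parallel to the face, in front of the stud.

```bash
cat > m.py <<'E'
from h import *
import sys
def meas(tag,box):
    X,p=cloud(tag); H=cv2.cvtColor(p,cv2.COLOR_BGR2HSV); k=np.zeros(p.shape[:2],bool); k[box[0]:box[1],box[2]:box[3]]=1
    ok=k&np.isfinite(X[...,2])
    b=ok&(cv2.inRange(H,(100,120,40),(125,255,255))>0)
    B=X[b]; zt=np.percentile(B[:,2],90); Bt=B[B[:,2]>zt-.006]
    print(tag,'blue top z',np.median(Bt[:,2]).round(4),cv2.minAreaRect((Bt[:,:2]*1000).astype(np.float32)),len(Bt))
    return X,p,H,ok
E
python3 - <<'E'
from m import *
X,p,H,ok=meas('w2',(130,245,260,375))
m=ok&(X[...,2]>.2)&(X[...,2]<.225); T=X[m]; print('plate top',len(T),np.median(T[:,2]),cv2.minAreaRect((T[:,:2]*1000).astype(np.float32)))
r=np.radians(-8.8); ex=np.array([np.cos(r),np.sin(r)]); ey=np.array([-ex[1],ex[0]])
f=lambda P:np.c_[P[:,:2]@ex,P[:,:2]@ey,P[:,2]]*1000
s=ok&(H[...,1]<60)&(H[...,2]>130)&(X[...,2]>.145)&(X[...,2]<.175)
S=f(X[s]); print('stud',len(S),np.percentile(S,[2,10,50,90,98],axis=0).round(1))
b=ok&(cv2.inRange(H,(100,120,40),(125,255,255))>0)&(X[...,2]>.155); print('blue',np.percentile(f(X[b]),[1,5,50,95,99],axis=0).round(1))
c=ok&(cv2.inRange(H,(10,100,80),(30,255,255))>0)&(X[...,2]>.13)&(X[...,2]<.18); C=f(X[c]); print('catch',len(C),np.percentile(C,[2,50,98],axis=0).round(1) if len(C) else '')
print('plate st',np.percentile(f(T),[1,5,50,95,99],axis=0).round(1))
Y,q=cloud('side2')
for u,n in((328,'plate'),(326,'plate2')):
    print(n,[tuple((Y[v,u]*1000).round(0)) for v in range(222,272,6)])
hs=cv2.cvtColor(q,cv2.COLOR_BGR2HSV); k=np.zeros(hs.shape[:2],bool);k[230:245,311:322]=1
s=k&(hs[...,1]<60)&(hs[...,2]>130)&np.isfinite(Y[...,2]); S=f(Y[s]); print('stud side',len(S),np.percentile(S,[2,10,50,90,98],axis=0).round(1))
E
```

```text
w2 blue top z 0.1656 ((468.4415283203125, 65.16464233398438), (31.861106872558594, 48.816062927246094), 8.488659858703613) 1127
plate top 1256 0.21598750979027037 ((435.02691650390625, 78.69683074951172), (36.633270263671875, 23.08816146850586), 79.67304229736328)
stud 397 [[435.3 122.6 154. ]
 [436.1 125.4 155.8]
 [441.2 130.2 158.4]
 [450.5 135.1 161.5]
 [452.5 136.4 162.5]]
blue [[435.  112.7 155.8]
 [452.6 115.1 159.5]
 [456.5 138.9 165.5]
 [461.4 160.6 166.8]
 [462.  161.9 270.2]]
catch 74 [[447.7 147.4 153.8]
 [449.8 151.4 156.8]
 [451.4 155.4 159.1]]
plate st [[406.8 126.3 201. ]
 [411.4 126.8 202.5]
 [416.3 145.5 216. ]
 [424.8 162.4 217.1]
 [428.1 162.6 217.4]]
plate [(np.float64(435.0), np.float64(89.0), np.float64(217.0)), (np.float64(436.0), np.float64(95.0), np.float64(205.0)), (np.float64(435.0), np.float64(97.0), np.float64(190.0)), (np.float64(435.0), np.float64(99.0), np.float64(176.0)), (np.float64(434.0), np.float64(96.0), np.float64(156.0)), (np.float64(434.0), np.float64(97.0), np.float64(140.0)), (np.float64(433.0), np.float64(96.0), np.float64(121.0)), (np.float64(432.0), np.float64(95.0), np.float64(103.0)), (np.float64(432.0), np.float64(95.0), np.float64(84.0))]
plate2 [(np.float64(434.0), np.float64(62.0), np.float64(197.0)), (np.float64(432.0), np.float64(50.0), np.float64(171.0)), (np.float64(435.0), np.float64(68.0), np.float64(168.0)), (np.float64(437.0), np.float64(86.0), np.float64(166.0)), (np.float64(438.0), np.float64(94.0), np.float64(155.0)), (np.float64(438.0), np.float64(95.0), np.float64(139.0)), (np.float64(438.0), np.float64(96.0), np.float64(122.0)), (np.float64(437.0), np.float64(94.0), np.float64(103.0)), (np.float64(418.0), np.float64(-4.0), np.float64(-5.0))]
stud side 22 [[436.5  66.  110.5]
 [436.6 125.5 154.7]
 [440.9 129.4 156.7]
 [447.8 132.7 160.1]
 [450.  134.7 160.8]]
```

step_arm --targets '[{"dx":4,"dy":2,"dz":0,"yaw":0,"jaw":-1},{"dx":9,"dy":1.5,"dz":0,"yaw":0,"jaw":-1},{"dx":12.2,"dy":1,"dz":0,"yaw":0,"jaw":-1},{"dx":12.2,"dy":1,"dz":0,"yaw":0,"jaw":-1},{"dx":12.2,"dy":1,"dz":0,"yaw":0,"jaw":-1}]'

```text
time_s: 6.05
tool_pos: [0.4404, 0.0523, 0.1954]
eef_rot: [0.758, 0.652, -0.0, -0.0]
wrist_force: [0.1, 0.0, -1.0]
gripper_width: 0.0078
gripper_force: 30.0
```

```bash
python3 - <<'E'
from m import *
a=snap('wrist','w3')[0]; c=snap('side','side3')[0]
up=lambda c,s: cv2.resize(c,None,fx=s,fy=s,interpolation=cv2.INTER_CUBIC)
cv2.imwrite('pics/e.png',np.hstack([up(a[130:245,260:375],3.5),up(c[215:275,285:345],6.7)[:402,:402]]))
X,p,H,ok=meas('w3',(130,245,260,375))
r=np.radians(-8.7); ex=np.array([np.cos(r),np.sin(r)]); ey=np.array([-ex[1],ex[0]])
f=lambda P:np.c_[P[:,:2]@ex,P[:,:2]@ey,P[:,2]]*1000
T=f(X[ok&(X[...,2]>.213)&(X[...,2]<.222)]); print('plate',len(T),np.percentile(T,[1,50,99],axis=0).round(1), np.degrees(np.polyfit(T[:,1],T[:,0],1)[0]))
s=ok&(H[...,1]<60)&(H[...,2]>130)&(X[...,2]>.145)&(X[...,2]<.175); S=f(X[s]); print('stud',len(S),np.percentile(S,[2,50,98],axis=0).round(1))
b=f(X[ok&(cv2.inRange(H,(100,120,40),(125,255,255))>0)&(X[...,2]>.162)&(X[...,2]<.17)])
bins=np.arange(118,162,4); e=[(y+2,np.percentile(b[(b[:,1]>y)&(b[:,1]<y+4),0],5)) for y in bins if ((b[:,1]>y)&(b[:,1]<y+4)).sum()>8]
e=np.array(e); print(e.round(1).tolist(), np.degrees(np.polyfit(e[:,0],e[:,1],1)[0]))
o=arm.get_obs(); t=o['tool_pos'][None]; print('tcp',f(t),o['wrist_force'])
E
```

```text
w3 blue top z 0.1656 ((470.4224853515625, 67.18008422851562), (24.6412353515625, 45.90656280517578), 4.210127830505371) 1025
plate 1000 [[423.9 132.9 213.9]
 [427.9 149.4 215.5]
 [431.5 164.8 216.8]] -0.01764745118258895
stud 387 [[435.7 122.2 154.1]
 [441.7 129.8 158.4]
 [452.7 136.6 162.7]]
[[120.0, 453.5], [124.0, 453.3], [128.0, 453.2], [132.0, 453.1], [136.0, 453.1], [140.0, 453.1], [144.0, 453.1], [148.0, 453.2], [152.0, 453.1], [156.0, 452.9], [160.0, 453.2]] -0.44469658761783415
tcp [[427.29514961 118.31906821 195.46307373]] [-0.37227971  0.4909578  -1.43590738]
```

View pics/e.png

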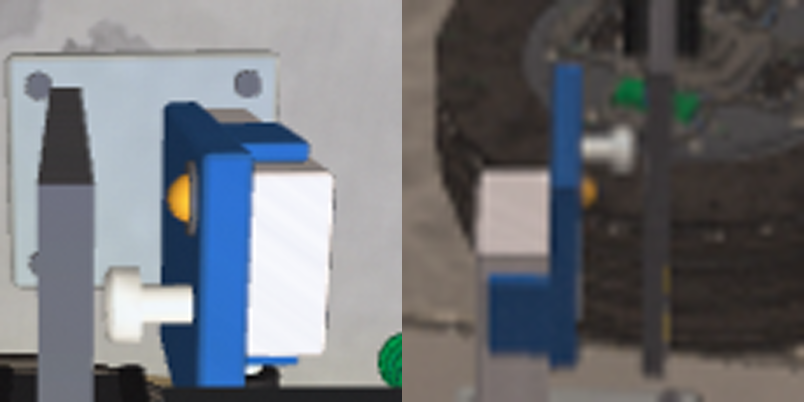

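The plate is parallel to the face (0.0° and 0.4°) and 4 mm short of the head, with stud and keyhole aligned within 1 mm.

step_arm --targets '[{"dx":2,"dy":0,"dz":0.5,"yaw":0,"jaw":-1},{"dx":3,"dy":0,"dz":0.5,"yaw":0,"jaw":-1},{"dx":4,"dy":-0.2,"dz":0.5,"yaw":0,"jaw":-1},{"dx":5,"dy":-0.4,"dz":0.5,"yaw":0,"jaw":-1},{"dx":6,"dy":-0.5,"dz":0.5,"yaw":0,"jaw":-1},{"dx":6,"dy":-0.5,"dz":0.5,"yaw":0,"jaw":-1}]'

```text
time_s: 6.75
tool_pos: [0.4466, 0.0518, 0.1961]
eef_rot: [0.758, 0.652, 0.0, 0.0]
wrist_force: [-0.0, -1.0, -2.6]
gripper_width: 0.0076
gripper_force: 30.0
```

step_arm --targets '[{"dx":1.5,"dy":-0.2,"dz":0,"yaw":0,"jaw":-1},{"dx":3,"dy":-0.5,"dz":0,"yaw":0,"jaw":-1},{"dx":4.5,"dy":-0.7,"dz":0,"yaw":0,"jaw":-1},{"dx":6,"dy":-0.9,"dz":0,"yaw":0,"jaw":-1},{"dx":7.5,"dy":-1.1,"dz":0,"yaw":0,"jaw":-1},{"dx":8.5,"dy":-1.3,"dz":0,"yaw":0,"jaw":-1},{"dx":8.5,"dy":-1.3,"dz":0,"yaw":0,"jaw":-1}]'

```text
time_s: 7.45
tool_pos: [0.4551, 0.0505, 0.1961]
eef_rot: [0.758, 0.652, 0.0, -0.0]
wrist_force: [-0.8, 0.0, -1.5]
gripper_width: 0.008
gripper_force: 30.0
```

step_arm --targets '[{"dx":1,"dy":-0.2,"dz":0,"yaw":0,"jaw":-1},{"dx":2,"dy":-0.3,"dz":0,"yaw":0,"jaw":-1},{"dx":3,"dy":-0.5,"dz":0,"yaw":0,"jaw":-1},{"dx":4,"dy":-0.6,"dz":0,"yaw":0,"jaw":-1},{"dx":5,"dy":-0.8,"dz":0,"yaw":0,"jaw":-1},{"dx":5,"dy":-0.8,"dz":0,"yaw":0,"jaw":-1}]'

```text
time_s: 8.05
tool_pos: [0.4595, 0.0498, 0.1959]
eef_rot: [0.758, 0.652, -0.0, -0.0]
wrist_force: [-2.5, 0.9, -1.7]
gripper_width: 0.0077
gripper_force: 30.0
```

step_arm --targets '[{"dx":0.5,"dy":-0.1,"dz":0,"yaw":0,"jaw":-1},{"dx":1,"dy":-0.15,"dz":0,"yaw":0,"jaw":-1},{"dx":1,"dy":-0.15,"dz":0,"yaw":0,"jaw":-1}]'

```text
time_s: 8.35
tool_pos: [0.4607, 0.0496, 0.1959]
eef_rot: [0.758, 0.652, -0.0, -0.0]
wrist_force: [-2.8, 0.3, -1.2]
gripper_width: 0.0075
gripper_force: 30.0
```

```bash
python3 - <<'E'
from m import *
o=arm.get_obs(); print(o['tool_pos'],o['wrist_force'])
snap('wrist','w4'); X,p=cloud('w4'); H=cv2.cvtColor(p,cv2.COLOR_BGR2HSV)
k=np.zeros(p.shape[:2],bool);k[120:245,240:375]=1; ok=k&np.isfinite(X[...,2])
r=np.radians(-8.7); ex=np.array([np.cos(r),np.sin(r)]); ey=np.array([-ex[1],ex[0]])
f=lambda P:np.c_[P[:,:2]@ex,P[:,:2]@ey,P[:,2]]*1000
T=f(X[ok&(X[...,2]>.211)&(X[...,2]<.222)]); print('plate',len(T),np.percentile(T,[1,5,50,95,99],axis=0).round(1))
b=f(X[ok&(cv2.inRange(H,(100,120,40),(125,255,255))>0)&(X[...,2]>.162)&(X[...,2]<.17)]); print('blue',len(b),np.percentile(b,[1,5,50,95,99],axis=0).round(1))
E
```

```text
[0.46068819 0.04962459 0.19594214] [-2.80884541  0.31980226 -1.16764929]
plate 1033 [[444.  133.2 212.9]
 [444.3 134.7 214.8]
 [447.8 150.1 215.9]
 [451.7 164.4 216.9]
 [451.8 165.3 217.3]]
blue 821 [[453.6 118.6 163.8]
 [453.8 120.7 164.5]
 [457.6 140.8 165.6]
 [461.7 159.6 166.7]
 [462.1 161.1 167.2]]
```

step_arm --targets '[{"dx":0.5,"dy":-0.1,"dz":-1,"yaw":0,"jaw":-1},{"dx":0.5,"dy":-0.1,"dz":-2,"yaw":0,"jaw":-1},{"dx":0.5,"dy":-0.1,"dz":-3,"yaw":0,"jaw":-1},{"dx":0.5,"dy":-0.1,"dz":-4,"yaw":0,"jaw":-1},{"dx":0.5,"dy":-0.1,"dz":-5,"yaw":0,"jaw":-1}]'

```text
time_s: 8.9
tool_pos: [0.4615, 0.0495, 0.191]
eef_rot: [0.758, 0.652, 0.0, 0.0]
wrist_force: [-2.8, 1.0, -0.4]
gripper_width: 0.0073
gripper_force: 30.0
```

step_arm --targets '[{"dx":0,"dy":0,"dz":-1.5,"yaw":0,"jaw":-1},{"dx":0,"dy":0,"dz":-3,"yaw":0,"jaw":-1},{"dx":0,"dy":0,"dz":-4.5,"yaw":0,"jaw":-1},{"dx":0,"dy":0,"dz":-6,"yaw":0,"jaw":-1}]'

```text
time_s: 9.3
tool_pos: [0.4614, 0.0494, 0.1849]
eef_rot: [0.758, 0.652, 0.0, 0.0]
wrist_force: [-3.8, 0.4, -1.1]
gripper_width: 0.008
gripper_force: 30.0
```

step_arm --targets '[{"dx":0,"dy":0,"dz":-1.5,"yaw":0,"jaw":-1},{"dx":0,"dy":0,"dz":-3,"yaw":0,"jaw":-1},{"dx":0,"dy":0,"dz":-4.5,"yaw":0,"jaw":-1},{"dx":0,"dy":0,"dz":-5,"yaw":0,"jaw":-1}]'

```text
time_s: 9.7
tool_pos: [0.4612, 0.0494, 0.1796]
eef_rot: [0.758, 0.652, -0.0, -0.0]
wrist_force: [-2.4, 0.6, -2.7]
gripper_width: 0.0078
gripper_force: 30.0
```

step_arm --targets '[{"dx":0,"dy":0,"dz":-1,"yaw":0,"jaw":-1},{"dx":0,"dy":0,"dz":-2,"yaw":0,"jaw":-1},{"dx":0,"dy":0,"dz":-2.5,"yaw":0,"jaw":-1},{"dx":0,"dy":0,"dz":-3,"yaw":0,"jaw":-1},{"dx":0,"dy":0,"dz":-3,"yaw":0,"jaw":-1}]'

```text
time_s: 10.2
tool_pos: [0.4616, 0.0495, 0.1772]
eef_rot: [0.758, 0.652, 0.0, 0.0]
wrist_force: [-2.5, 1.2, -0.7]
gripper_width: 0.0077
gripper_force: 30.0
```

step_arm --targets '[{"dx":0,"dy":0,"dz":-0.5,"yaw":0,"jaw":-1},{"dx":0,"dy":0,"dz":-1,"yaw":0,"jaw":-1},{"dx":0,"dy":0,"dz":-1,"yaw":0,"jaw":-1}]'

```text
time_s: 10.5
tool_pos: [0.4616, 0.0496, 0.1762]
eef_rot: [0.758, 0.652, 0.0, 0.0]
wrist_force: [-2.4, -0.0, -0.4]
gripper_width: 0.0078
gripper_force: 30.0
```

step_arm --targets '[{"dx":0,"dy":0,"dz":-0.5,"yaw":0,"jaw":-1},{"dx":0,"dy":0,"dz":-1,"yaw":0,"jaw":-1},{"dx":0,"dy":0,"dz":-1,"yaw":0,"jaw":-1}]'

```text
time_s: 10.8
tool_pos: [0.4617, 0.0497, 0.1756]
eef_rot: [0.758, 0.652, 0.0, 0.0]
wrist_force: [-3.1, -0.0, 5.2]
gripper_width: 0.008
gripper_force: 30.0
```

step_arm --targets '[{"dx":0,"dy":0,"dz":-0.5,"yaw":0,"jaw":-1},{"dx":0,"dy":0,"dz":-0.5,"yaw":0,"jaw":-1}]'

```text
time_s: 11.0
tool_pos: [0.4617, 0.0497, 0.1754]
eef_rot: [0.758, 0.652, 0.0, 0.0]
wrist_force: [-5.2, -0.4, 8.0]
gripper_width: 0.0076
gripper_force: 30.0
```

step_arm --targets '[{"dx":-0.5,"dy":0.1,"dz":0.3,"yaw":0,"jaw":-1},{"dx":-1,"dy":0.15,"dz":0.3,"yaw":0,"jaw":-1},{"dx":-1,"dy":0.15,"dz":0.3,"yaw":0,"jaw":-1}]'

```text
time_s: 11.3
tool_pos: [0.4616, 0.0497, 0.1755]
eef_rot: [0.758, 0.652, 0.001, 0.001]
wrist_force: [-1.4, 0.5, 5.9]
gripper_width: 0.0078
gripper_force: 30.0
```

```bash
python3 - <<'E'
from m import *
o=arm.get_obs(); print(o['tool_pos'],o['wrist_force'],o['moment'])
a=snap('wrist','w5')[0]; c=snap('side','side5')[0]
up=lambda c,s: cv2.resize(c,None,fx=s,fy=s,interpolation=cv2.INTER_CUBIC)
cv2.imwrite('pics/f.png',np.hstack([up(a[130:245,260:375],3.5)[:402],up(c[215:275,285:345],6.7)[:402,:402]]))
E
```

```text
[0.46156039 0.04966577 0.17550901] [-1.38805989  0.51352222  5.91800246] [-0.00548653  0.34136195  0.09956622]
```

View pics/f.png

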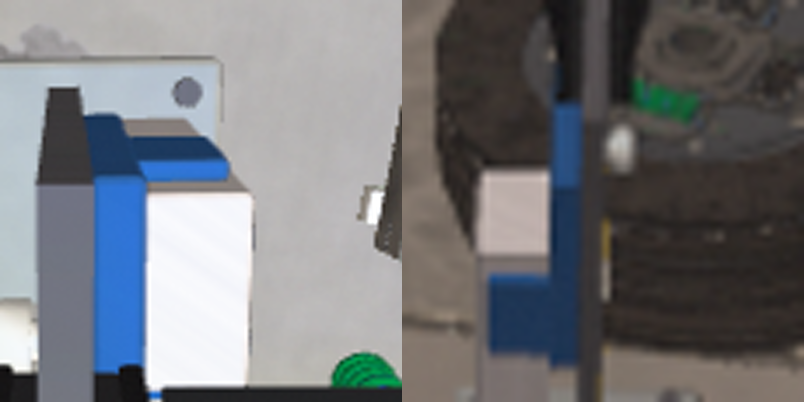

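The plate hangs flush by the face, with the head protruding in front of it (side view 620,150).

step_arm --targets '[{"dx":0,"dy":0,"dz":0.4,"yaw":0,"jaw":-1},{"dx":0,"dy":0,"dz":0.4,"yaw":0,"jaw":-1},{"dx":0,"dy":0,"dz":0.4,"yaw":0,"jaw":-1}]'

```text
time_s: 11.7
tool_pos: [0.4614, 0.0497, 0.1756]
eef_rot: [0.758, 0.652, 0.001, 0.001]
wrist_force: [1.4, -0.3, 3.1]
gripper_width: 0.0078
gripper_force: 30.0
```

step_arm --targets '[{"dx":-0.5,"dy":0.1,"dz":0,"yaw":0,"jaw":-1},{"dx":-0.5,"dy":0.1,"dz":0,"yaw":0,"jaw":-1},{"dx":-0.5,"dy":0.1,"dz":0,"yaw":0,"jaw":-1}]'

```text
time_s: 12.0
tool_pos: [0.4608, 0.0497, 0.1756]
eef_rot: [0.758, 0.652, 0.001, 0.001]
wrist_force: [3.1, -0.6, 3.0]
gripper_width: 0.0076
gripper_force: 30.0
```

step_arm --targets '[{"dx":0.4,"dy":0,"dz":0,"yaw":0,"jaw":-1},{"dx":0.4,"dy":0,"dz":0,"yaw":0,"jaw":-0.8},{"dx":0.4,"dy":0,"dz":0,"yaw":0,"jaw":-0.6},{"dx":0.4,"dy":0,"dz":0,"yaw":0,"jaw":-0.4},{"dx":0.4,"dy":0,"dz":0,"yaw":0,"jaw":-0.4},{"dx":0.4,"dy":0,"dz":0,"yaw":0,"jaw":-0.4},{"dx":0.4,"dy":0,"dz":0,"yaw":0,"jaw":-0.4}]'

```text
time_s: 12.7
tool_pos: [0.4601, 0.0497, 0.1751]
eef_rot: [0.758, 0.652, -0.0, -0.0]
wrist_force: [0.1, 0.5, -0.4]
gripper_width: 0.0254
gripper_force: 0.0
```

```bash
python3 - <<'E'
from m import *
o=arm.get_obs(); print(o['tool_pos'],o['wrist_force'],o['moment'],o['gripper_width'])
snap('wrist','w6'); X,p=cloud('w6'); H=cv2.cvtColor(p,cv2.COLOR_BGR2HSV)
k=np.zeros(p.shape[:2],bool);k[120:245,240:375]=1; ok=k&np.isfinite(X[...,2])
r=np.radians(-8.7); ex=np.array([np.cos(r),np.sin(r)]); ey=np.array([-ex[1],ex[0]])
f=lambda P:np.c_[P[:,:2]@ex,P[:,:2]@ey,P[:,2]]*1000
T=f(X[ok&(X[...,2]>.185)&(X[...,2]<.205)]); print('plate',len(T),np.percentile(T,[1,5,50,95,99],axis=0).round(1))
b=f(X[ok&(cv2.inRange(H,(100,120,40),(125,255,255))>0)&(X[...,2]>.162)&(X[...,2]<.17)]); print('blue',len(b),np.percentile(b,[1,5,50,95,99],axis=0).round(1))
E
```

```text
[0.46012476 0.04969799 0.17513345] [ 0.07655039  0.49184165 -0.43203124] [-0.03156271 -0.12457137 -0.01915824] 0.025435201485817276
plate 1173 [[428.6 129.5 185.5]
 [443.8 131.  187.7]
 [447.7 150.3 194.8]
 [451.7 166.1 196.1]
 [467.6 166.6 196.5]]
blue 1015 [[453.1 121.  163.6]
 [453.3 123.  164.3]
 [457.5 142.4 165.7]
 [461.8 159.6 166.8]
 [462.2 161.  167.2]]
```

step_arm --targets '[{"dx":0,"dy":0,"dz":15,"yaw":0,"jaw":-0.3},{"dx":0,"dy":0,"dz":45,"yaw":0,"jaw":-0.3},{"dx":0,"dy":-25,"dz":85,"yaw":0,"jaw":-0.3},{"dx":0,"dy":-60,"dz":95,"yaw":0,"jaw":-0.3},{"dx":0,"dy":-60,"dz":95,"yaw":0,"jaw":-0.3},{"dx":0,"dy":-60,"dz":95,"yaw":0,"jaw":-0.3}]'

```text
time_s: 13.35
tool_pos: [0.4602, -0.0108, 0.2703]
eef_rot: [0.759, 0.651, 0.0, 0.0]
wrist_force: [0.0, 1.0, -0.6]
gripper_width: 0.0306
gripper_force: 0.0
```

```bash
python3 - <<'E'
from m import *
a=snap('wrist','w7')[0]; c=snap('side','side7')[0]; z=np.load('w7.npz'); print('cam',-z['R'].T@z['t'].reshape(3),z['R'][2])
X,p=cloud('w7'); H=cv2.cvtColor(p,cv2.COLOR_BGR2HSV)
r=np.radians(-8.7); ex=np.array([np.cos(r),np.sin(r)]); ey=np.array([-ex[1],ex[0]])
F=np.dstack([X[...,:2]@ex,X[...,:2]@ey,X[...,2]])*1000
nb=np.isfinite(F[...,2])&(abs(F[...,0]-450)<40)&(abs(F[...,1]-129)<50)
m=nb&(F[...,2]>190)&(F[...,2]<200); T=F[m]; print('plate',len(T),np.percentile(T,[1,5,50,95,99],axis=0).round(1))
v,u=np.nonzero(m); print('px',u.min(),u.max(),v.min(),v.max())
print('roll deg',np.degrees(np.polyfit(T[:,1],T[:,2],1)[0]),'yaw',np.degrees(np.polyfit(T[:,1],T[:,0],1)[0]))
b=nb&(cv2.inRange(H,(100,120,40),(125,255,255))>0)&(F[...,2]>162)&(F[...,2]<170); B=F[b]; print('blue',np.percentile(B,[1,5,50,95,99],axis=0).round(1))
u0,v0=int(u.mean()),int(v.mean())
up=lambda c,s: cv2.resize(c,None,fx=s,fy=s,interpolation=cv2.INTER_CUBIC)
cv2.imwrite('pics/g.png',np.hstack([up(a[max(0,v0-50):v0+50,u0-50:u0+50],4),up(c[215:275,285:345],6.7)[:400,:400]]))
E
```

```text
cam [0.47145024 0.06238064 0.43197373] [-0.03979023 -0.26365498 -0.96379603]
plate 1042 [[444.   96.1 192.6]
 [444.3  99.3 194. ]
 [448.  131.3 195.6]
 [451.8 163.2 197.2]
 [451.9 165.6 197.8]]
px 261 272 76 172
roll deg -1.8548734630747477 yaw -0.11083874323807377
blue [[453.1  96.6 163.6]
 [453.9  99.4 164.4]
 [458.2 130.2 165.7]
 [462.5 157.6 166.9]
 [462.7 160.  167.4]]
```

View pics/g.png

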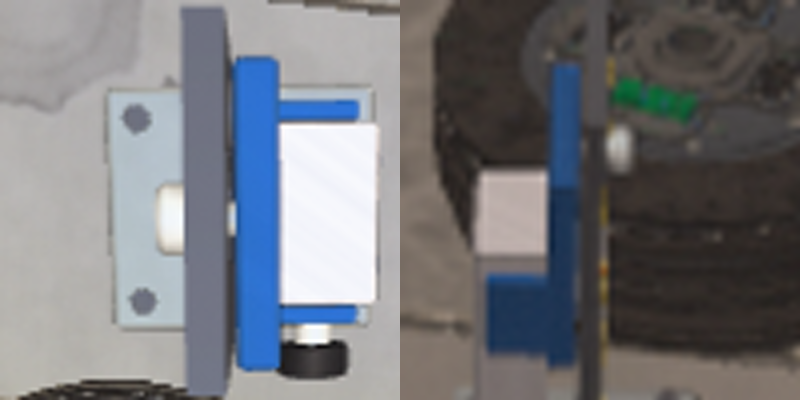

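step_arm --targets '[{"dx":-10,"dy":30,"dz":0,"yaw":0,"jaw":-1},{"dx":-21,"dy":60,"dz":0,"yaw":0,"jaw":-1},{"dx":-21,"dy":85,"dz":0,"yaw":0,"jaw":-1},{"dx":-21,"dy":85,"dz":0,"yaw":0,"jaw":-1},{"dx":-21,"dy":85,"dz":-30,"yaw":0,"jaw":-1},{"dx":-21,"dy":85,"dz":-60,"yaw":0,"jaw":-1},{"dx":-21,"dy":85,"dz":-85,"yaw":0,"jaw":-1},{"dx":-21,"dy":85,"dz":-85,"yaw":0,"jaw":-1},{"dx":-21,"dy":85,"dz":-85,"yaw":0,"jaw":-1}]'

```text
time_s: 14.35
tool_pos: [0.4393, 0.075, 0.1853]
eef_rot: [0.758, 0.652, -0.0, -0.001]
wrist_force: [0.8, 0.3, 0.1]
gripper_width: 0.0007
gripper_force: 0.0
```

```bash
python3 - <<'E'
from m import *
o=arm.get_obs(); print(o['tool_pos'],o['wrist_force'],o['gripper_width'])
snap('wrist','w8')
r=np.radians(-8.7); ex=np.array([np.cos(r),np.sin(r)]); ey=np.array([-ex[1],ex[0]])
for t,z0 in(('w3',215.5),('w4',215.5),('w5',195),('w6',195),('w7',195),('w8',195)):
    X,p=cloud(t); F=np.dstack([X[...,:2]@ex,X[...,:2]@ey,X[...,2]])*1000
    T=F[np.isfinite(F[...,2])&(abs(F[...,0]-(428 if t=='w3' else 448))<5)&(F[...,1]>138)&(F[...,1]<168)&(abs(F[...,2]-z0)<4)]
    print(t,len(T),np.degrees(np.polyfit(T[:,1],T[:,2],1)[0]).round(2),np.percentile(T[:,0],[3,97]).round(1),np.percentile(T[:,1],99).round(1))
    H=cv2.cvtColor(p,cv2.COLOR_BGR2HSV); B=F[np.isfinite(F[...,2])&(cv2.inRange(H,(100,120,40),(125,255,255))>0)&(abs(F[...,2]-165.7)<2.5)&(F[...,1]>138)&(F[...,1]<160)]
    print('   blue',np.percentile(B[:,0],[3,97]).round(1),np.degrees(np.polyfit(B[:,1],B[:,2],1)[0]).round(2))
E
```

```text
[0.43931443 0.07501149 0.18531127] [0.77148587 0.30767051 0.1198001 ] 0.000715752526410339
w3 851 -0.81 [423.9 431.3] 164.9
   blue [453.1 461.9] -0.07
w4 879 -0.93 [444.3 451.7] 165.2
   blue [453.6 461.7] -0.61
w5 893 -0.58 [445.1 452.5] 165.5
   blue [454.  461.8] -0.43
w6 935 -2.37 [444.2 451.6] 166.6
   blue [453.1 462. ] -0.06
w7 419 -1.33 [444.1 451.4] 166.0
   blue [453.1 462.4] -0.21
w8 393 -2.57 [443.7 451.6] 166.9
   blue [457.4 461.8] -0.45
```

step_arm --targets '[{"dx":1.5,"dy":-0.2,"dz":0,"yaw":0,"jaw":-1},{"dx":3,"dy":-0.4,"dz":0,"yaw":0,"jaw":-1},{"dx":4.5,"dy":-0.6,"dz":0,"yaw":0,"jaw":-1},{"dx":4.5,"dy":-0.6,"dz":0,"yaw":0,"jaw":-1}]'

```text
time_s: 14.8
tool_pos: [0.4443, 0.074, 0.1857]
eef_rot: [0.758, 0.652, 0.0, 0.0]
wrist_force: [-0.4, 0.1, -0.3]
gripper_width: 0.0005
gripper_force: 0.0
```

step_arm --targets '[{"dx":0.5,"dy":-0.1,"dz":0,"yaw":0,"jaw":-1},{"dx":1,"dy":-0.2,"dz":0,"yaw":0,"jaw":-1},{"dx":1,"dy":-0.2,"dz":0,"yaw":0,"jaw":-1}]'

```text
time_s: 15.1
tool_pos: [0.4449, 0.0739, 0.1853]
eef_rot: [0.758, 0.652, 0.0, -0.0]
wrist_force: [-0.8, 0.7, -1.1]
gripper_width: 0.0007
gripper_force: 0.0
```

step_arm --targets '[{"dx":0.5,"dy":-0.1,"dz":0,"yaw":0,"jaw":-1},{"dx":1,"dy":-0.2,"dz":0,"yaw":0,"jaw":-1},{"dx":1,"dy":-0.2,"dz":0,"yaw":0,"jaw":-1}]'

```text
time_s: 15.4
tool_pos: [0.4459, 0.0737, 0.1853]
eef_rot: [0.758, 0.652, 0.0, 0.0]
wrist_force: [0.0, 0.5, -1.3]
gripper_width: 0.0003
gripper_force: 0.0
```

step_arm --targets '[{"dx":0.7,"dy":-0.1,"dz":0,"yaw":0,"jaw":-1},{"dx":1.4,"dy":-0.2,"dz":0,"yaw":0,"jaw":-1},{"dx":1.5,"dy":-0.2,"dz":0,"yaw":0,"jaw":-1}]'

```text
time_s: 15.7
tool_pos: [0.4475, 0.0735, 0.1853]
eef_rot: [0.758, 0.652, 0.0, 0.0]
wrist_force: [-0.0, -0.6, -0.6]
gripper_width: 0.0
gripper_force: 0.0
```

step_arm --targets '[{"dx":0.5,"dy":-0.1,"dz":0,"yaw":0,"jaw":-1},{"dx":1,"dy":-0.2,"dz":0,"yaw":0,"jaw":-1},{"dx":1,"dy":-0.2,"dz":0,"yaw":0,"jaw":-1}]'

```text
time_s: 16.0
tool_pos: [0.4484, 0.0733, 0.1853]
eef_rot: [0.758, 0.652, 0.0, 0.0]
wrist_force: [-0.1, 0.3, -0.1]
gripper_width: 0.0006
gripper_force: 0.0
```

step_arm --targets '[{"dx":0.5,"dy":-0.1,"dz":0,"yaw":0,"jaw":-1},{"dx":1,"dy":-0.2,"dz":0,"yaw":0,"jaw":-1},{"dx":1,"dy":-0.2,"dz":0,"yaw":0,"jaw":-1}]'

```text
time_s: 16.3
tool_pos: [0.4494, 0.0731, 0.1853]
eef_rot: [0.758, 0.652, 0.0, 0.0]
wrist_force: [-0.4, 0.5, 0.0]
gripper_width: 0.0006
gripper_force: 0.0
```

step_arm --targets '[{"dx":0.5,"dy":-0.1,"dz":0,"yaw":0,"jaw":-1},{"dx":1,"dy":-0.2,"dz":0,"yaw":0,"jaw":-1},{"dx":1,"dy":-0.2,"dz":0,"yaw":0,"jaw":-1}]'

```text
time_s: 16.6
tool_pos: [0.4505, 0.0729, 0.1853]
eef_rot: [0.758, 0.652, 0.0, 0.0]
wrist_force: [0.7, 0.2, 0.2]
gripper_width: 0.0004
gripper_force: 0.0
```

```bash
cat > n.py <<'E'
from m import *
def rep(t,z0=195):
    r=np.radians(-8.7); ex=np.array([np.cos(r),np.sin(r)]); ey=np.array([-ex[1],ex[0]])
    o=arm.get_obs(); print(o['tool_pos'],o['wrist_force'],o['moment']); a=snap('wrist',t)[0]
    X,p=cloud(t); F=np.dstack([X[...,:2]@ex,X[...,:2]@ey,X[...,2]])*1000
    T=F[np.isfinite(F[...,2])&(abs(F[...,0]-448)<7)&(F[...,1]>130)&(F[...,1]<170)&(abs(F[...,2]-z0)<4)]
    print(t,len(T),np.median(T[:,2]),np.degrees(np.polyfit(T[:,1],T[:,2],1)[0]).round(2),np.percentile(T[:,0],[3,97]).round(1),np.percentile(T[:,1],99).round(1))
E
python3 -c "
from n import *
rep('w9')"
```

```text
[0.45045011 0.07285966 0.18528225] [0.69507257 0.17936384 0.17170412] [ 0.01019443 -0.04000672 -0.00307889]
w9 413 194.62952191240626 -3.5 [442.2 451.5] 166.8
```

step_arm --targets '[{"dx":0.5,"dy":-0.1,"dz":0,"yaw":0,"jaw":-1},{"dx":1,"dy":-0.2,"dz":0,"yaw":0,"jaw":-1},{"dx":1,"dy":-0.2,"dz":0,"yaw":0,"jaw":-1}]'

```text
time_s: 16.95
tool_pos: [0.4514, 0.0727, 0.1852]
eef_rot: [0.758, 0.652, 0.0, -0.0]
wrist_force: [-0.8, 0.1, -0.3]
gripper_width: 0.0008
gripper_force: 0.1
```

step_arm --targets '[{"dx":0.5,"dy":-0.1,"dz":0,"yaw":0,"jaw":-1},{"dx":1,"dy":-0.2,"dz":0,"yaw":0,"jaw":-1},{"dx":1,"dy":-0.2,"dz":0,"yaw":0,"jaw":-1}]'

```text
time_s: 17.25
tool_pos: [0.4524, 0.0725, 0.1853]
eef_rot: [0.758, 0.652, 0.0, -0.0]
wrist_force: [-0.8, 0.0, -0.9]
gripper_width: 0.0007
gripper_force: 0.1
```

step_arm --targets '[{"dx":0.5,"dy":-0.1,"dz":0,"yaw":0,"jaw":-1},{"dx":1,"dy":-0.2,"dz":0,"yaw":0,"jaw":-1},{"dx":1,"dy":-0.2,"dz":0,"yaw":0,"jaw":-1}]'

```text
time_s: 17.55
tool_pos: [0.4534, 0.0723, 0.1853]
eef_rot: [0.758, 0.652, 0.0, -0.0]
wrist_force: [-0.9, -0.3, 0.1]
gripper_width: 0.0001
gripper_force: 0.2
```

```bash
python3 -c "
from n import *
rep('w10')"
```

```text
[0.45340912 0.07231813 0.18526312] [-0.86401324 -0.32975161  0.1376347 ] [ 0.020449    0.02544387 -0.01366386]
w10 443 194.6524068419758 -2.69 [442.2 454.6] 166.7
```

step_arm --targets '[{"dx":-8,"dy":1,"dz":0,"yaw":0,"jaw":-1},{"dx":-6,"dy":14,"dz":0,"yaw":0,"jaw":-1},{"dx":-6,"dy":14,"dz":-20,"yaw":0,"jaw":-1},{"dx":-6,"dy":14,"dz":-35,"yaw":0,"jaw":-1},{"dx":-3,"dy":13.5,"dz":-35,"yaw":0,"jaw":-1},{"dx":-1,"dy":13.2,"dz":-35,"yaw":0,"jaw":-1},{"dx":-1,"dy":13.2,"dz":-35,"yaw":0,"jaw":-1}]'

```text
time_s: 18.3
tool_pos: [0.452, 0.0856, 0.1506]
eef_rot: [0.758, 0.652, -0.0, -0.0]
wrist_force: [-2.1, 0.7, -0.4]
gripper_width: 0.0006
gripper_force: 1.0
```

step_arm --targets '[{"dx":1,"dy":-0.2,"dz":0,"yaw":0,"jaw":-1},{"dx":2,"dy":-0.3,"dz":0,"yaw":0,"jaw":-1},{"dx":2,"dy":-0.3,"dz":0,"yaw":0,"jaw":-1}]'

```text
time_s: 18.6
tool_pos: [0.4522, 0.0855, 0.1504]
eef_rot: [0.758, 0.652, -0.002, -0.001]
wrist_force: [-7.7, 1.1, 3.5]
gripper_width: 0.0005
gripper_force: 4.1
```

step_arm --targets '[{"dx":1,"dy":-0.2,"dz":0,"yaw":0,"jaw":-1},{"dx":1,"dy":-0.2,"dz":0,"yaw":0,"jaw":-1}]'

```text
time_s: 18.8
tool_pos: [0.4523, 0.0855, 0.1504]
eef_rot: [0.758, 0.652, -0.003, -0.001]
wrist_force: [-9.7, 0.5, 6.3]
gripper_width: 0.0006
gripper_force: 5.6
```

step_arm --targets '[{"dx":0.7,"dy":-0.1,"dz":0,"yaw":0,"jaw":-1},{"dx":0.7,"dy":-0.1,"dz":0,"yaw":0,"jaw":-1}]'

```text
time_s: 19.0
tool_pos: [0.4523, 0.0855, 0.1504]
eef_rot: [0.758, 0.652, -0.003, -0.002]
wrist_force: [-12.0, 1.5, 8.1]
gripper_width: 0.0004
gripper_force: 6.6
```

```bash
python3 -c "
from n import *
rep('w11')"
```

```text
[0.45229291 0.08550651 0.15038787] [-11.96672405   1.50705432   8.10121046] [ 0.25963409  2.31909342 -0.057739  ]
  return _methods._mean(a, axis=axis, dtype=dtype,
  ret = ret.dtype.type(ret / rcount)
Traceback (most recent call last):
  File "n.py", line 7, in rep
    print(t,len(T),np.median(T[:,2]),np.degrees(np.polyfit(T[:,1],T[:,2],1)[0]).round(2),np.percentile(T[:,0],[3,97]).round(1),np.percentile(T[:,1],99).round(1))
                                                ~~~~~~~~~~^^^^^^^^^^^^^^^^^
TypeError: expected non-empty vector for x
```

step_arm --targets '[{"dx":-2,"dy":0.3,"dz":0,"yaw":0,"jaw":-1},{"dx":-4,"dy":0.6,"dz":0,"yaw":0,"jaw":-1},{"dx":-8,"dy":1.2,"dz":0,"yaw":0,"jaw":-1},{"dx":-14,"dy":2,"dz":15,"yaw":0,"jaw":-1},{"dx":-14,"dy":2,"dz":50,"yaw":0,"jaw":-1},{"dx":-14,"dy":-40,"dz":90,"yaw":0,"jaw":-1},{"dx":0,"dy":-85,"dz":120,"yaw":0,"jaw":-1},{"dx":8,"dy":-97,"dz":120,"yaw":0,"jaw":-1},{"dx":8,"dy":-97,"dz":120,"yaw":0,"jaw":-1},{"dx":8,"dy":-97,"dz":120,"yaw":0,"jaw":-1}]'

```text
time_s: 20.05
tool_pos: [0.4645, -0.0124, 0.2706]
eef_rot: [0.759, 0.652, 0.001, 0.0]
wrist_force: [-0.2, -0.4, -0.1]
gripper_width: 0.0002
gripper_force: 0.0
```

```bash
python3 - <<'E'
from n import *
rep('w12'); a=cv2.imread('pics/w12.png'); c=snap('side','side12')[0]; g=cv2.imread('pics/w7.png')
up=lambda c,s: cv2.resize(c,None,fx=s,fy=s,interpolation=cv2.INTER_CUBIC)
cv2.imwrite('pics/i.png',np.hstack([up(a[74:174,216:316],4),up(c[215:275,285:345],6.7)[:400,:400]]))
E
```

```text
[ 0.46454649 -0.01235657  0.27063837] [-0.23547942 -0.41565151 -0.05532654] [ 0.01172834 -0.05450056  0.02885141]
w12 555 195.19025673477378 -1.35 [443.9 451.4] 165.7
```

View pics/i.png

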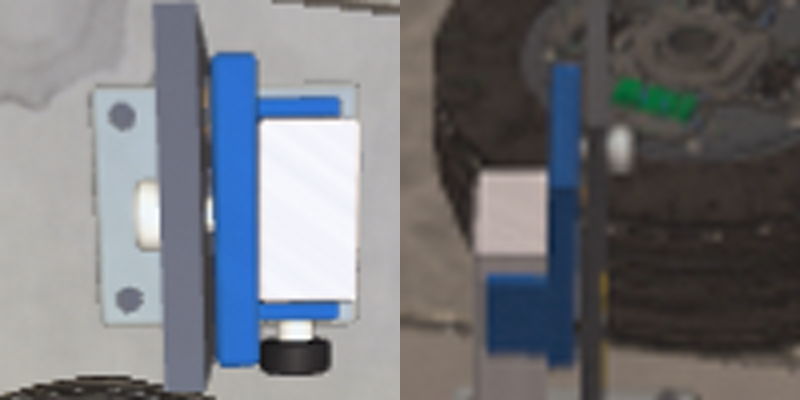

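step_arm --targets '[{"dx":-2,"dy":30,"dz":0,"yaw":0,"jaw":-0.2},{"dx":-4,"dy":62,"dz":0,"yaw":0,"jaw":-0.2},{"dx":-4,"dy":62,"dz":-10,"yaw":0,"jaw":-0.2},{"dx":-4,"dy":62,"dz":-40,"yaw":0,"jaw":-0.2},{"dx":-4,"dy":62,"dz":-70,"yaw":0,"jaw":-0.2},{"dx":-4,"dy":62,"dz":-90,"yaw":0,"jaw":-0.2},{"dx":-4,"dy":62,"dz":-95,"yaw":0,"jaw":-0.2},{"dx":-4,"dy":62,"dz":-95,"yaw":0,"jaw":-0.2}]'

```text
time_s: 20.95
tool_pos: [0.4595, 0.0503, 0.1746]
eef_rot: [0.758, 0.653, -0.001, -0.001]
wrist_force: [0.5, -0.2, -1.2]
gripper_width: 0.0349
gripper_force: 0.0
```

step_arm --targets '[{"dx":0,"dy":0,"dz":0,"yaw":0,"jaw":-0.6},{"dx":0,"dy":0,"dz":0,"yaw":0,"jaw":-0.8},{"dx":0,"dy":0,"dz":0,"yaw":0,"jaw":-1},{"dx":0,"dy":0,"dz":0,"yaw":0,"jaw":-1},{"dx":0,"dy":0,"dz":0,"yaw":0,"jaw":-1},{"dx":0,"dy":0,"dz":0,"yaw":0,"jaw":-1}]'

```text
time_s: 21.55
tool_pos: [0.4604, 0.0499, 0.1757]
eef_rot: [0.758, 0.652, 0.0, 0.0]
wrist_force: [-0.6, -1.0, 2.7]
gripper_width: 0.008
gripper_force: 30.0
```

step_arm --targets '[{"dx":0,"dy":0,"dz":0.7,"yaw":0,"jaw":-1},{"dx":0,"dy":0,"dz":0.7,"yaw":0,"jaw":-1}]'

```text
time_s: 21.75
tool_pos: [0.4598, 0.0498, 0.1758]
eef_rot: [0.758, 0.652, -0.0, -0.0]
wrist_force: [-0.3, 0.4, 0.1]
gripper_width: 0.0078
gripper_force: 30.0
```

step_arm --targets '[{"dx":0.5,"dy":0,"dz":0,"yaw":0,"jaw":-1},{"dx":0.5,"dy":0,"dz":0,"yaw":0,"jaw":-1}]'

```text
time_s: 21.95
tool_pos: [0.4601, 0.0499, 0.1758]
eef_rot: [0.758, 0.652, -0.0, -0.0]
wrist_force: [-1.5, 0.9, 0.3]
gripper_width: 0.0075
gripper_force: 30.0
```

step_arm --targets '[{"dx":0.5,"dy":-0.1,"dz":0,"yaw":0,"jaw":-1},{"dx":0.5,"dy":-0.1,"dz":0,"yaw":0,"jaw":-1}]'

```text
time_s: 22.15
tool_pos: [0.4611, 0.0498, 0.1758]
eef_rot: [0.758, 0.652, 0.0, -0.0]
wrist_force: [0.2, -0.2, -1.7]
gripper_width: 0.0076
gripper_force: 30.0
```

step_arm --targets '[{"dx":0.5,"dy":-0.1,"dz":0,"yaw":0,"jaw":-1},{"dx":0.5,"dy":-0.1,"dz":0,"yaw":0,"jaw":-1}]'

```text
time_s: 22.35
tool_pos: [0.4615, 0.0497, 0.1758]
eef_rot: [0.758, 0.652, -0.0, -0.0]
wrist_force: [-0.8, 0.7, -2.2]
gripper_width: 0.0075
gripper_force: 30.0
```

Unloaded, the plate slides 1.6 mm along the stud with almost no force, so there is no spring load and the catch is in the window. I'll release it mid-play and retreat.

step_arm --targets '[{"dx":-0.8,"dy":0.1,"dz":-0.6,"yaw":0,"jaw":-1},{"dx":-0.8,"dy":0.1,"dz":-0.6,"yaw":0,"jaw":-0.8},{"dx":-0.8,"dy":0.1,"dz":-0.6,"yaw":0,"jaw":-0.6},{"dx":-0.8,"dy":0.1,"dz":-0.6,"yaw":0,"jaw":-0.4},{"dx":-0.8,"dy":0.1,"dz":-0.6,"yaw":0,"jaw":-0.4},{"dx":-0.8,"dy":0.1,"dz":-0.6,"yaw":0,"jaw":-0.4},{"dx":-0.8,"dy":0.1,"dz":10,"yaw":0,"jaw":-0.4},{"dx":-0.8,"dy":0.1,"dz":40,"yaw":0,"jaw":-0.4},{"dx":-0.8,"dy":-30,"dz":80,"yaw":0,"jaw":-0.4},{"dx":0,"dy":-62,"dz":95,"yaw":0,"jaw":-0.4},{"dx":0,"dy":-62,"dz":95,"yaw":0,"jaw":-0.4},{"dx":0,"dy":-62,"dz":95,"yaw":0,"jaw":-0.4}]'

```text
time_s: 23.55
tool_pos: [0.4617, -0.0127, 0.2717]
eef_rot: [0.759, 0.651, 0.0, 0.0]
wrist_force: [-0.2, -0.5, 0.1]
gripper_width: 0.0258
gripper_force: 0.0
```

```bash
python3 - <<'E'
from n import *
rep('w13'); print(arm.get_obs()['time_s'])
E
```

```text
[ 0.46166966 -0.01266062  0.27169798] [-0.23005598 -0.50986428  0.140743  ] [ 0.01359142 -0.05503786 -0.0559358 ]
w13 535 195.19417389869253 -1.48 [445.  452.4] 165.8
23.6
```

```bash
python3 -c "
from plant import arm
print(arm.sign_off())"
```

```text
the job is handed in; nothing more can be done
None
```

I hung the gauge plate on the stud, scale outward and fully home, then released it and handed the job in at about 23.6 s. I never saw the catch in the window: I inferred it from the plate sliding 1.6 mm along the stud with no spring force. Sign-off returned no verdict.

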